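# Roll a round bar into the V-block and push it home

## Robot

A 7-joint arm with a two-finger parallel gripper is mounted at the origin on a cart in front of the work surface, level with it; the furniture and walls round the work are solid. World frame = base frame: x ahead of the robot, y to its left, z up, the work surface at z = 0. Lengths are in mm, angles in rad, forces in N, time in s.
With the tool pointing down it reaches from about 425 to 875 mm from the base axis. Payload 4.7 kg.
Tool frame: the origin (TCP) lies between the finger pads; the fingertips stand 14 mm ahead of it and the grasp point (between the pads) lies 5 mm behind it (ctrl.finger_overhang is the distance from the TCP to the fingertips, in mm); z points along the fingers, y is the direction in which the jaws open and shut (so a half turn about z gives the same grasp; the last joint's range is limited). The gripper opens to 87 mm and grips with 3 to 60 N. Pads are 19 mm wide; open, the fingers measure 117 mm over their backs; the gripper's body (75 mm by 190 mm) begins 51 mm behind the grasp point.
Start: joints at [1.358, 0.321, -0.07, 1.45, 0.023, 1.371, -0.057], TCP at [146.137, -633.378, 236.587] pointing down, gripper open.
Joint ranges: [-2.86, 2.86], [-0.3, 2.09], [-1.38, 1.24], [0.06, 2.45], [-1.56, 4.7], [0.09, 2.05], [-2.69, 2.69]. Speed limits (rad/s): [2.57, 2.57, 3.14, 3.14, 3.14, 3.14, 3.14].

## Interface

Orientations are given as [roll, pitch, yaw] about the fixed x, y, z axes, in that order (R = Rz(yaw) Ry(pitch) Rx(roll)).
In Python, from workcell import ctrl, optics, job, spotter gives the robot as it stands.
- The arm moves only by the tool apply_moves, never from a script. Its argument "series" is one flat list of numbers, 7 for each row, row after row: the opening in per cent of the stroke, from 0 (shut) to 100 (fully open), then the shift along the tool's x, y, z in mm, then the turn, a rotation vector about the tool's x, y, z in degrees. In form: [fingers, tx, ty, tz, ax, ay, az, fingers, tx, ty, tz, ax, ay, az, ...]. A call has exactly 5 rows; each row is the pose to reach, as a shift and turn from the pose commanded when the call began, along the tool's axes at that moment; what a row does not reach only later rows make up. A row lasts 1/12 s, in which the tool goes at most 41.7 mm and 7.16 degrees, less where a joint would pass 70% of its speed; a pose out of reach is approached as far as the arm can. A call with a gripper value outside its range is refused whole. The fingers move at their own pace and stop on an object; "force" is the grip in N (left out, the last holds). Time passes only in rows, so rows that repeat a pose let the fingers close, or fill a call up. It gives the time, the measured TCP pose, the force and the opening at its end, in the units of the state.
- ctrl.read_state(): the state, without advancing time (a new reading comes with each control period).
- optics.snapshot(name): name is "side" or "top" or "wrist"; returns (picture, depth): 480x640x3 uint8, red, green, blue; 480x640 float32, mm along the optical axis (not along the pixel's ray), 0 where there is no reading.
- optics.get_calibration(name): a dict with "fovy" (degrees; the focal length in pixels is half the picture's height over the tangent of half this angle, whatever the lens; pixels are square), "cx", "cy" (the principal point, pixels), "R" (3x3) and "t" (3): a world point X has camera coordinates R X + t; the wrist camera has in their place "tool_from_camera" (4x4, takes a point from camera to tool coordinates, whose origin is the TCP and whose axes are the flange's). Camera axes: x right, y down, z forward; pixel columns grow to the right and rows downward; lengths in mm; the calibration is good to about 2 mm. A picture is of the moment at which its call begins: read the wrist's pose just before it. get_calibration takes no time and is no camera call.
- job.hand_in(): hands the job in, once; it reports no verdict.
Trained networks look in the newest picture that a camera, given by its name, has taken for a name from the list of things; names that differ only in an ending like _2 or _b are one class to them, and where a whole thing is asked for, a point or a joint stands for the part that bears it (a point fixed in the world has none). Each returns a list of dicts, best first, with "conf" (0 to 1); they miss things now and then, are a little off and sometimes report something else, mostly with a low value. They report only what shows in the picture. A call takes as long as a camera call. They do not tell look-alikes from the thing itself.
- spotter.search_frame(camera, name): "box" ([left, top, width, height] in pixels, round what is visible of it).
The state is a dict: "clock": time; "joints": joint angles; "joint_velocities": joint speeds; "joint_efforts": joint torques, N m; "tcp_pos": TCP position; "tcp_rot": TCP orientation; "force": force on the tool from outside, world axes, zero at the start; "torque": the same for the moment, N m; "grip_width": finger opening in mm.
Only numpy, scipy, OpenCV 4.12 (cv2) and the standard library are available. Lean on these libraries where they do the work, as an engineer would, in place of code of your own. Each camera call takes 0.05 s, during which the arm holds its last target. There are 200 camera calls.

## Task

Without picking it up, roll the aluminium bar along the bench with your fingertips, up the ramp and into the groove of the blue V-block. Then push it endwise along the groove until its left end is up against the steel stop plate, and leave it lying seated there. Leave the other things on the bench alone.

Things in the scene. Friction and masses are not known exactly. Their poses are not given: they have to be found in the camera images.
- bar: Loose aluminium round bar, 40 mm diameter, 150 mm long, about 0.5 kg, polished (friction about 0.4), lying between the robot and the V-block, a thin red line along it (on top at the start). Origin at its middle on the axis (20 mm above the bench while on it); own y runs along the bar to the robot's left; x and z turn as it rolls. It rolls freely; pushed slowly it stays with the fingers.
- bar_left_end (a point): Centre of the bar's left end face (75 mm from its middle along its own +y): the end that goes against the stop plate.
- bar_right_end (a point): Centre of the bar's right end face (75 mm from its middle along its own -y): the end to push.
- v_block: Blue V-block fixed to the bench, 130 mm long. Origin on the bench under the bottom of the V, half-way along; x across the V, away from the bar; y along the V to the stop plate (left). Profile over x (mm): ramp from the bench at -50 up to a crest 10 high at -17 to -14; V falls at 30 degrees to 2 above the bench at 0; far cheek rises at 30 degrees to 27 high at 43, ends at 56. Right end (y = -65) open.
- v_groove (a point): Point half-way along the V where the axis of a seated bar passes (25 mm above the bench); axes as the V-block's. A vertical finger that pushes the bar over the crest needs its tip more than 10 mm above the bench. When home, the bar sticks out 20 mm beyond the open right end of the V.
- stop_face (a point): Point on the inner face of the steel stop plate at the V-block's left (+y) end where the middle of the seated bar's left end touches (65 mm from v_groove along y, 25 mm above the bench); axes as the V-block's. The plate is 62 mm wide (x = -15 to 47 mm of the V-block), 8 mm thick, 46 mm high.
- amber_jar: brown jar with blue lid, 56 x 56 x 80 mm, standing on the bench to one side of the work; origin at the centre of its underside. Leave alone.
- specimen_jar: clear jar with grey contents and black lid, 56 x 56 x 88 mm, standing on the bench on the other side of the work (it may have swapped places with the brown jar); origin at the centre of its underside. Leave alone.
- tape_roll: teal roll of tape lying flat, 52 mm across, 19 mm high; origin at the centre of its underside. Leave alone.
- petri: petri dish with culture, 94 mm across, 15 mm high; origin at the centre of its underside. Leave alone.
- media_bottle: clear bottle with blue cap, 68 x 68 x 138 mm; origin at the centre of its underside. Leave alone.
Not all that is in view belongs to the job. There is more than one size of the v_block; the one meant has the size given above. Several things have the shape of the bar; the one meant has the colours described above.

How it is judged:
By the outcome, as a careful person would: the job done as asked, in the order asked, and still so for the second after the job is handed in, with the robot touching nothing.
It also fails if it takes over 54 s, if anything falls off the work surface, if the arm or the gripper's body presses on something with over 40 N, if the wrist force passes 120 N, or if a joint passes its speed limit or range.

## Working session

There is one attempt and no reset: what is moved stays moved. The work goes in short steps, Python scripts to look and compute and a tool call to move; the robot and the scene stay as the last step left them, time stands still between calls to the robot, and variables do not carry over. Pictures are saved under pics/ and viewed, about 8 in all and at most 12, crops included, and the job is handed in when it is done.

Besides the shell and the picture viewer there is one more tool, called by a JSON object that holds its "name" and its "arguments". apply_moves: Moves the arm, as the interface text tells. Its arguments: {"type":"object","properties":{"series":{"type":"array"},"force":{"type":"number"}},"required":["series"]}

```bash
mkdir -p pics
cat > h.py <<'E'
import numpy as np,cv2
from workcell import ctrl,optics,job,spotter
def snap(n,save=None):
    s=ctrl.read_state(); p,d=optics.snapshot(n)
    if save: cv2.imwrite('pics/'+save+'.png',p[:,:,::-1])
    return s,p,d
def world(n,u,v,d):
    c=optics.get_calibration(n); f=240/np.tan(np.radians(c['fovy'])/2)
    u,v,d=map(np.asarray,(u,v,d))
    X=np.stack([(u-c['cx'])/f*d,(v-c['cy'])/f*d,d],-1)
    return (X-np.array(c['t']))@np.array(c['R'])
E
python3 - <<'E'
from h import *
print(ctrl.read_state())
for n in ['top','side']:
    s,p,d=snap(n,n+'1')
    c=optics.get_calibration(n);print(n,c)
    for o in ['bar','v_block','amber_jar','specimen_jar','tape_roll','petri','media_bottle']:
        for r in spotter.search_frame(n,o)[:4]:
            b=r['box'];u=int(b[0]+b[2]/2);v=int(b[1]+b[3]/2)
            z=d[min(v,479),min(u,639)]
            print(o,round(r['conf'],2),np.round(b),np.round(world(n,u,v,z)) if z>0 else None)
E
```

```text
{'clock': 0.0, 'joints': array([ 1.35810912,  0.32181529, -0.07006139,  1.45170196,  0.02261194,
        1.37078707, -0.05689972]), 'joint_velocities': array([-0.00014698, -0.00102232, -0.00040003,  0.00079338, -0.00016163,
       -0.00020861, -0.00126958]), 'joint_efforts': array([-6.69310903e-04, -4.91292465e+01, -4.04019020e-01, -3.12529635e+01,
       -6.40267530e-02,  4.36871743e-02,  1.70898452e-04]), 'tcp_pos': array([ 145.96492023, -632.84868897,  235.45278004]), 'tcp_rot': array([-3.13967112e+00,  1.18517179e-04,  2.26799003e-01]), 'force': array([-0.39452919,  0.09454338, -0.05061749]), 'torque': array([ 0.02949603, -0.09600238, -0.01870845]), 'grip_width': 87.39091230407747}
top {'fovy': 45.83261378387381, 'cx': 318.1981461485879, 'cy': 235.73163257446495, 'R': array([[-0.01101712, -0.99993638,  0.00242252],
       [-0.98282893,  0.01038231, -0.18422677],
       [ 0.1841899 , -0.00441057, -0.98288078]]), 't': array([ -30.54765589,  543.92919065, 1382.01665645])}
bar 0.97 [297. 247.  61.  34.] [473. -58.  37.]
bar 0.82 [209. 254.  63.  26.] [470. 161.  41.]
bar 0.15 [177. 3
[... 697 characters left out ...]
]), 't': array([439.42395564, 189.91614507, 939.65626699])}
bar 0.96 [277. 272.  55.  38.] [467. 187.  34.]
bar 0.65 [326. 240.  52.  28.] [472. -39.  29.]
v_block 0.97 [224. 256.  50.  34.] [656. 155.   3.]
v_block 0.38 [214. 307.  36.  51.] [472. 411.  63.]
amber_jar 0.7 [325. 239.  55.  28.] [472. -39.  29.]
amber_jar 0.61 [388. 197.  17.  29.] [ 482. -332.   47.]
amber_jar 0.4 [362. 165.  23.  45.] [ 600. -410.   78.]
amber_jar 0.29 [273. 227.  55.  33.] [648. -54.   4.]
specimen_jar 0.83 [216. 306.  33.  56.] [471. 410.  60.]
tape_roll 0.71 [313. 335.  21.  21.] [356. 283.  -1.]
petri 0.87 [160. 290.  48.  32.] [672. 350.  12.]
media_bottle 0.72 [365. 164.  22.  46.] [ 594. -413.   79.]
```

View pics/top1.png

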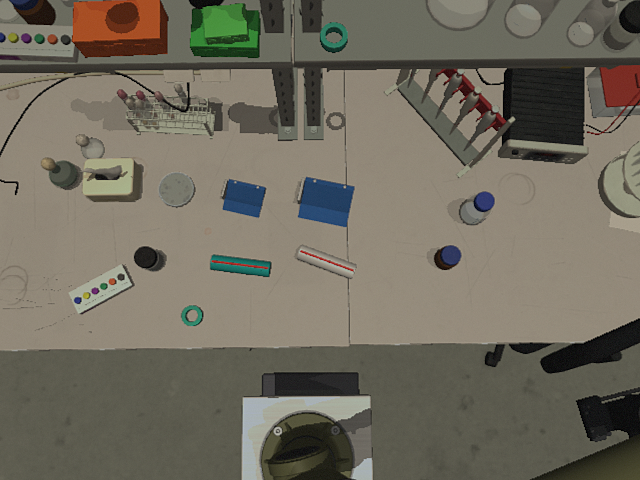

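View pics/side1.png

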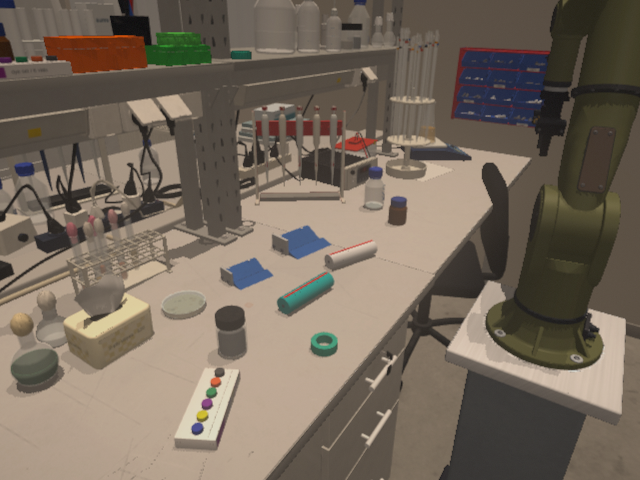

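The top picture shows two bar look-alikes: the silver one with a red line at (325,261) and the teal one at (240,265). There are two blue V-blocks: the larger at (327,202) and the smaller at (243,197). By the description I choose the silver bar and the larger block. I'll measure both and check them in a close crop.

Run:
```python
from h import *
s,p,d=snap('top')
vv,uu=np.mgrid[0:480,0:640]
W=world('top',uu,vv,d)
hsv=cv2.cvtColor(p,cv2.COLOR_RGB2HSV)
crop=cv2.resize(p[165:290,205:365],None,fx=5,fy=5,interpolation=cv2.INTER_CUBIC)[:600,:,::-1];cv2.imwrite('pics/crop.png',crop)
def rect(m,n):
    P=W[m][:,:2].astype(np.float32); r=cv2.minAreaRect(P)
    print(n,m.sum(),np.round(r[0],1),np.round(r[1],1),round(r[2],1),'box',np.round(cv2.boxPoints(r)).tolist(),'z',np.round(np.percentile(W[m][:,2],[2,25,50,75,98])))
blue=(hsv[...,0]>100)&(hsv[...,0]<125)&(hsv[...,1]>120)&(d>0)
for n,(a,b,c,e) in dict(big=(285,165,365,240),small=(210,165,280,230)).items():
    m=blue&(uu>a)&(uu<c)&(vv>b)&(vv<e); rect(m,n)
bench=W[(uu>380)&(uu<420)&(vv>200)&(vv<300)]; print('bench z',np.median(bench[:,2]))
for n,(a,b,c,e) in dict(bar=(285,238,365,285)).items():
    m=(W[...,2]>12)&(d>0)&(uu>a)&(uu<c)&(vv>b)&(vv<e); rect(m,n)
red=((hsv[...,0]<8)|(hsv[...,0]>172))&(hsv[...,1]>110)&(uu>285)&(uu<365)&(vv>238)&(vv<285)
P=W[red&(d>0)]; vx=cv2.fitLine(P[:,:2].astype(np.float32),cv2.DIST_L2,0,.01,.01).ravel();print('red',red.sum(),P.mean(0).round(1),vx.round(3),P[:,1].min(),P[:,1].max())
```

```text
big 1945 [641.5 -57. ] [129. 106.] 78.3 box [[577.0, -110.0], [680.0, -131.0], [706.0, -5.0], [603.0, 17.0]] z [-2.  5.  9. 17. 30.]
small 1100 [654.3 158.6] [100.5  78.9] 76.7 box [[604.0, 119.0], [681.0, 101.0], [704.0, 198.0], [628.0, 217.0]] z [-4.  3.  7. 13. 23.]
bench z 0.23254761351457262
bar 912 [482.7 -57.3] [149.4  40.7] 68.9 box [[437.0, -120.0], [475.0, -134.0], [529.0, 5.0], [491.0, 20.0]] z [21. 32. 36. 39. 45.]
red 99 [482.  -57.6  39.5] [ 3.63000e-01  9.32000e-01  4.82036e+02 -5.76320e+01] -123.37943911195549 10.066656809139063
```

View pics/crop.png

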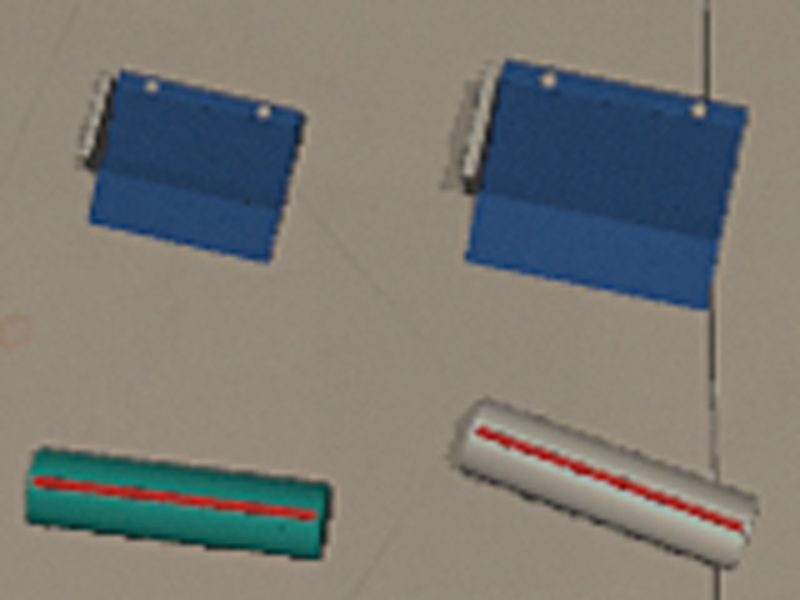

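The crop confirms it. The bar is silver with a red line, about 149 x 41 mm. The big block measures 129 x 106 mm, which matches the given size, and its stop plate is at the left.

- **Block:** origin about (638.6, -56.4), yaw -11.7°.
- **Bar:** middle about (482.5, -57.5), yaw -21.3°.

Next I'll go behind the bar.

```bash
cat >> h.py <<'E'
from scipy.spatial.transform import Rotation as Ro
VO=np.array([638.6,-56.4]);VY=np.radians(-11.7)
def pose(x,y,z,yawdeg): return np.array([x,y,z],float),Ro.from_euler('xyz',[np.pi,0,np.radians(yawdeg)])
def now():
    s=ctrl.read_state(); return np.array(s['tcp_pos'],float),Ro.from_euler('xyz',s['tcp_rot'])
def legs(*goals,start=None):
    a=start or now(); print('from',a[0].round(1),a[1].as_euler('xyz',degrees=True).round(2))
    for g in goals:
        b=pose(*g); t=a[1].inv().apply(b[0]-a[0]); w=(a[1].inv()*b[1]).as_rotvec(degrees=True)
        print(g,'shift',t.round(1),'turn',w.round(2)); a=b
def tov(p):  # world -> V-block frame
    c,s=np.cos(VY),np.sin(VY); q=np.asarray(p)[:2]-VO; return np.array([c*q[0]+s*q[1],-s*q[0]+c*q[1]])
def tow(p):
    c,s=np.cos(VY),np.sin(VY); return VO+np.array([c*p[0]-s*p[1],s*p[0]+c*p[1]])
E
python3 - <<'E'
from h import *
legs((245,-480,220,4),(345,-320,180,-4),(405,-170,120,-13),(436,-39.5,75,-21.3),(436,-39.5,29,-21.3))
print(tov((482.5,-57.5)))
E
```

```text
from [ 146.2 -633.4  236.6] [179.99   0.    13.  ]
(245, -480, 220, 4) shift [ 130.8 -127.2   16.6] turn [0.01 0.   9.  ]
(345, -320, 180, -4) shift [ 110.9 -152.6   40. ] turn [ 0. -0.  8.]
(405, -170, 120, -13) shift [  49.4 -153.8   60. ] turn [ 0. -0.  9.]
(436, -39.5, 75, -21.3) shift [   0.8 -134.1   45. ] turn [-0.  -0.   8.3]
(436, -39.5, 29, -21.3) shift [-0. -0. 46.] turn [0. 0. 0.]
[-152.63361471  -32.7322419 ]
```

{"name": "apply_moves", "arguments": {"series": [100,26,-25,3,0,0,1.8,100,52,-51,7,0,0,3.6,100,78,-76,10,0,0,5.4,100,105,-102,13,0,0,7.2,100,131,-127,17,0,0,9]}}

```text
clock: 1.27
tcp_pos: [246.1, -478.6, 219.7]
tcp_rot: [3.141, -0.0, 0.068]
force: [1.7, 0.2, -0.9]
grip_width: 86.8
```

{"name": "apply_moves", "arguments": {"series": [100,22,-30,8,0,0,1.6,100,44,-61,16,0,0,3.2,100,66,-92,24,0,0,4.8,100,89,-122,32,0,0,6.4,100,111,-153,40,0,0,8]}}

```text
clock: 1.68
tcp_pos: [346.1, -318.3, 179.6]
tcp_rot: [3.141, -0.001, -0.071]
force: [0.3, -0.2, 1.3]
grip_width: 87.1
```

{"name": "apply_moves", "arguments": {"series": [100,10,-31,12,0,0,1.8,100,20,-62,24,0,0,3.6,100,30,-92,36,0,0,5.4,100,40,-123,48,0,0,7.2,100,49,-154,60,0,0,9]}}

```text
clock: 2.1
tcp_pos: [405.5, -168.2, 119.4]
tcp_rot: [3.141, -0.001, -0.229]
force: [0.1, -0.7, 0.2]
grip_width: 87.1
```

{"name": "apply_moves", "arguments": {"series": [100,0,-30,9,0,0,1.8,100,0,-60,18,0,0,3.6,100,0,-95,30,0,0,5.4,100,1,-134,45,0,0,8.3,100,1,-134,45,0,0,8.3]}}

```text
clock: 2.52
tcp_pos: [436.0, -31.7, 73.1]
tcp_rot: [-3.138, 0.002, -0.365]
force: [-0.4, 0.4, 0.4]
grip_width: 86.9
```

```bash
cat >> h.py <<'E'
def wworld(s,u,v,d):
    c=optics.get_calibration('wrist'); f=240/np.tan(np.radians(c['fovy'])/2)
    X=np.stack([(u-c['cx'])/f*d,(v-c['cy'])/f*d,d],-1); T=np.array(c['tool_from_camera'])
    P=X@T[:3,:3].T+T[:3,3]
    return P@Ro.from_euler('xyz',s['tcp_rot']).as_matrix().T+np.array(s['tcp_pos'])
E
python3 - <<'E'
from h import *
s,p,d=snap('wrist','w1'); vv,uu=np.mgrid[0:480,0:640]; W=wworld(s,uu,vv,d)
hsv=cv2.cvtColor(p,cv2.COLOR_RGB2HSV)
red=((hsv[...,0]<8)|(hsv[...,0]>172))&(hsv[...,1]>110)&(d>0)
P=W[red];print(red.sum(),np.median(P,0),P.min(0),P.max(0))
l=cv2.fitLine(P[:,:2].astype(np.float32),cv2.DIST_HUBER,0,.01,.01).ravel();print(l,np.degrees(np.arctan2(l[1],l[0]))) 
legs((436,-39.5,29,-21.3)); print(s['tcp_pos'])
E
```

```text
3898 [481.73260609 -56.2660212   41.11903663] [ 454.12729443 -123.19527206   38.93082101] [509.79526404  11.70772808 128.00598595]
[ 3.6080235e-01  9.3264228e-01  4.8197876e+02 -5.5877979e+01] 68.85052
from [435.8 -35.2  73.7] [-1.7994e+02  1.1000e-01 -2.0880e+01]
(436, -39.5, 29, -21.3) shift [ 1.8  4.  44.7] turn [-0.06  0.11  0.42]
[436.01532793 -31.6596391   73.13089204]
```

View pics/w1.png

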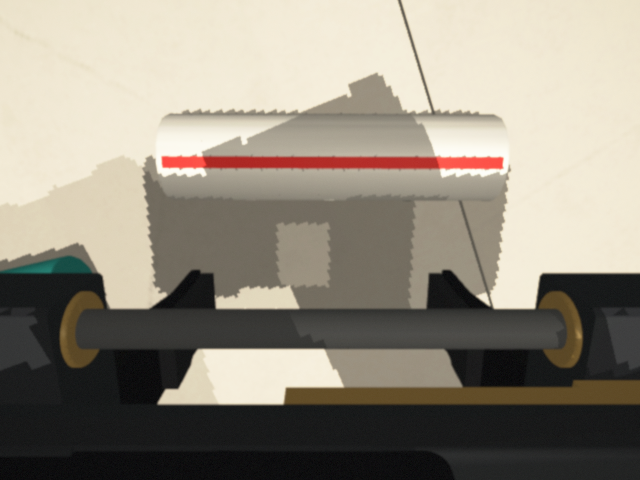

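The wrist picture shows the bar ahead of and parallel to the open fingers (x 160–508, row 160). The measurement (482, -56), yaw -21.2°, agrees with the top camera. Now I'll lower the tool and push while turning the bar gradually to the block's yaw.

Run:
```python
from h import *
b=np.array([482.,-56.3]); 
def tcp(b,y,off): h=np.array([np.cos(np.radians(y)),np.sin(np.radians(y))]); return b-off*h
g=[(436,-39.5,28,-21.3)]
p=tcp(b,-21.3,31); g.append((*p.round(1),28,-21.3))
y=-21.3
for i in range(5):   # 12 mm per leg, turning 1.92 deg
    y2=y+1.92; m=np.radians(y+.96); b=b+12*np.array([np.cos(m),np.sin(m)]); y=y2
    g.append((*tcp(b,y,29.5).round(1),28,round(y,2)))
print(b,tov(b)); legs(*g)
```

```text
[539.46460273 -73.32179081] [-93.64411816 -36.67360265]
from [435.8 -35.2  73.7] [-1.7994e+02  1.1000e-01 -2.0880e+01]
(436, -39.5, 28, -21.3) shift [ 1.8  4.  45.7] turn [-0.06  0.11  0.42]
(np.float64(453.1), np.float64(-45.0), 28, -21.3) shift [17.9 -1.1 -0. ] turn [0. 0. 0.]
(np.float64(465.4), np.float64(-50.7), 28, -19.38) shift [13.5  0.8  0. ] turn [ 0.    0.   -1.92]
(np.float64(476.5), np.float64(-55.4), 28, -17.46) shift [12.   0.8  0. ] turn [ 0.    0.   -1.92]
(np.float64(487.7), np.float64(-59.8), 28, -15.54) shift [12.   0.8  0. ] turn [ 0.    0.   -1.92]
(np.float64(499.1), np.float64(-63.7), 28, -13.62) shift [12.   0.7  0. ] turn [-0.    0.   -1.92]
(np.float64(510.6), np.float64(-67.3), 28, -11.7) shift [12.   0.8  0. ] turn [ 0.    0.   -1.92]
```

{"name": "apply_moves", "arguments": {"series": [100,0,0,12,0,0,0,100,0,0,26,0,0,0,100,0,0,38,0,0,0,100,0,0,46,0,0,0,100,0,0,46,0,0,0]}}

```text
clock: 2.98
tcp_pos: [434.8, -40.1, 27.4]
tcp_rot: [3.141, 0.003, -0.373]
force: [0.1, -0.1, 0.3]
grip_width: 86.9
```

{"name": "apply_moves", "arguments": {"series": [100,5,0,0,0,0,0,100,9,0,0,0,0,0,100,12,-1,0,0,0,0,100,14,-1,0,0,0,0,100,15,-1,0,0,0,0]}}

```text
clock: 3.4
tcp_pos: [451.3, -44.0, 29.1]
tcp_rot: [-3.141, -0.001, -0.372]
force: [-0.2, 0.4, 0.2]
grip_width: 86.9
```

{"name": "apply_moves", "arguments": {"series": [100,1,0,0,0,0,0,100,2,0,0,0,0,0,100,3,0,0,0,0,0,100,4,0,0,0,0,0,100,5,0,0,0,0,0]}}

```text
clock: 3.82
tcp_pos: [455.0, -45.6, 28.5]
tcp_rot: [3.141, 0.0, -0.372]
force: [-0.6, 0.3, 0.7]
grip_width: 86.7
```

{"name": "apply_moves", "arguments": {"series": [100,2.4,0.2,0,0,0,-0.38,100,4.8,0.3,0,0,0,-0.77,100,7.2,0.5,0,0,0,-1.15,100,9.6,0.6,0,0,0,-1.53,100,12,0.8,0,0,0,-1.92]}}

```text
clock: 4.23
tcp_pos: [466.2, -50.9, 28.5]
tcp_rot: [3.142, -0.0, -0.338]
force: [-0.2, -0.8, 0.8]
grip_width: 87.2
```

{"name": "apply_moves", "arguments": {"series": [100,2.4,0.2,0,0,0,-0.38,100,4.8,0.3,0,0,0,-0.77,100,7.2,0.5,0,0,0,-1.15,100,9.6,0.6,0,0,0,-1.53,100,12,0.8,0,0,0,-1.92]}}

```text
clock: 4.65
tcp_pos: [477.2, -55.5, 28.5]
tcp_rot: [3.142, 0.0, -0.304]
force: [-0.1, 0.1, 0.9]
grip_width: 87.5
```

{"name": "apply_moves", "arguments": {"series": [100,2.4,0.2,0,0,0,-0.38,100,4.8,0.3,0,0,0,-0.77,100,7.2,0.5,0,0,0,-1.15,100,9.6,0.6,0,0,0,-1.53,100,12,0.8,0,0,0,-1.92]}}

```text
clock: 5.07
tcp_pos: [488.4, -59.9, 28.5]
tcp_rot: [3.142, -0.0, -0.271]
force: [0.3, 0.7, -0.3]
grip_width: 86.9
```

```bash
cat >> h.py <<'E'
def barw(zlo=12,name=None):
    s,p,d=snap('wrist',name); vv,uu=np.mgrid[0:480,0:640]; W=wworld(s,uu,vv,d)
    yaw=s['tcp_rot'][2]; h=np.array([np.cos(yaw),np.sin(yaw)]); n=np.array([-h[1],h[0]])
    q=(W[...,:2]-np.array(s['tcp_pos'])[:2]); f=q@h; l=q@n
    hsv=cv2.cvtColor(p,cv2.COLOR_RGB2HSV)
    blue=(hsv[...,0]>95)&(hsv[...,0]<130)&(hsv[...,1]>90)
    m=(d>0)&(~blue)&(W[...,2]>zlo)&(W[...,2]<62)&(f>12)&(f<95)&(abs(l)<150)&(vv<300)
    k,lab,st,_=cv2.connectedComponentsWithStats(m.astype(np.uint8)); m=lab==1+np.argmax(st[1:,4])
    P=W[m]; L=l[m];F=f[m]
    # ridge: per lateral bin circle-fit of R=20
    from scipy.optimize import least_squares
    fun=lambda x:np.hypot(F-x[0]-x[1]*L,P[:,2]-x[2])-20
    r=least_squares(fun,[32,0,22],loss='soft_l1',f_scale=1.)
    a,b,z=r.x; lo,hi=np.percentile(L,[.5,99.5]); c=(lo+hi)/2; w=np.array(s['tcp_pos'])[:2]+h*(a+b*c)+n*c
    print('bar f %.1f z %.1f len %.1f lat %.1f'%(a+b*c,z,hi-lo,c),'yaw %.1f'%np.degrees(yaw-np.arctan(b)),'world',w.round(1),'V',tov(w).round(1),'n',len(F),'clk',s['clock'],'res',abs(fun(r.x)).mean().round(2))
    return s,p,d,W
E
python3 - <<'E'
from h import *
barw()
E
```

```text
bar f 35.6 z 20.7 len 147.0 lat -2.0 yaw -21.1 world [522.2 -71.4] V [-110.9  -38.3] n 46689 clk 5.0667 res 0.42
```

The bar rolled freely along its own heading: it is still at yaw -21.1°, because pushing one end slowly doesn't turn it. I'll lift, straddle it diagonally with the open fingers (no gripping), and turn it in place on the bench.

{"name": "apply_moves", "arguments": {"series": [100,-2,0,-4,0,0,0,100,-4,0,-16,0,0,0,100,-4,0,-28,0,0,0,100,-4,0,-40,0,0,0,100,-4,0,-46,0,0,0]}}

```text
clock: 5.53
tcp_pos: [485.7, -58.9, 77.3]
tcp_rot: [3.141, -0.004, -0.271]
force: [0.4, -0.5, 0.4]
grip_width: 86.9
```

Run:
```python
from h import *
barw()
barw()
print(ctrl.read_state()['joints'].round(2))
```

```text
bar f 42.7 z 20.7 len 147.1 lat -2.7 yaw -21.2 world [526.2 -72.9] V [-106.7  -39. ] n 27714 clk 5.5333 res 0.43
bar f 42.2 z 20.6 len 147.0 lat -2.7 yaw -21.2 world [526.2 -72.9] V [-106.7  -39. ] n 27526 clk 5.5833 res 0.42
[ 0.69  0.18 -0.67  2.01  0.13  1.   -1.88]
```

{"name": "apply_moves", "arguments": {"series": [100,8,0.5,0,0,0,-6.2,100,17,1,0,0,0,-12.4,100,26,1.5,0,0,0,-18.6,100,34,2,0,0,0,-24.8,100,42.5,2.7,0,0,0,-31]}}

```text
clock: 6.05
tcp_pos: [524.6, -72.9, 74.3]
tcp_rot: [-3.142, 0.001, 0.275]
force: [-0.4, 0.5, -0.3]
grip_width: 87.1
```

{"name": "apply_moves", "arguments": {"series": [100,0,0,0,0,0,-6.2,100,0,0,0,0,0,-12.4,100,0,0,0,0,0,-18.6,100,0,0,0,0,0,-24.8,100,0,0,0,0,0,-31]}}

```text
clock: 6.47
tcp_pos: [524.2, -72.8, 74.2]
tcp_rot: [-3.141, 0.0, 0.816]
force: [0.8, -0.6, 0.5]
grip_width: 86.8
```

{"name": "apply_moves", "arguments": {"series": [100,0,0,0,0,0,-6.2,100,0,0,0,0,0,-12.4,100,0,0,0,0,0,-18.6,100,0,0,0,0,0,-24.8,100,0,0,0,0,0,-31]}}

```text
clock: 6.88
tcp_pos: [524.3, -72.8, 74.2]
tcp_rot: [-3.141, 0.0, 1.357]
force: [-0.5, 0.7, -0.3]
grip_width: 87.1
```

{"name": "apply_moves", "arguments": {"series": [100,0,0,0,0,0,-6.4,100,0,0,0,0,0,-12.8,100,0,0,0,0,0,-19.2,100,0,0,0,0,0,-25.6,100,0,0,0,0,0,-31.5]}}

```text
clock: 7.3
tcp_pos: [524.3, -72.9, 74.2]
tcp_rot: [-3.141, -0.0, 1.907]
force: [-0.7, 1.1, -0.4]
grip_width: 87.2
```

{"name": "apply_moves", "arguments": {"series": [100,0,0,0,0,0,0,100,0,0,0,0,0,0,100,0,0,0,0,0,0,100,0,0,0,0,0,0,100,0,0,0,0,0,0]}}

```text
clock: 7.72
tcp_pos: [524.5, -72.7, 74.5]
tcp_rot: [-3.141, 0.0, 1.901]
force: [0.2, 0.1, -0.5]
grip_width: 86.7
```

Run:
```python
from h import *
legs((526.2,-72.9,28,109)); print(ctrl.read_state()['joints'].round(2))
s,p,d=snap('wrist','w2')
```

```text
from [524.5 -72.7  74.5] [-1.7999e+02  1.0000e-02  1.0890e+02]
(526.2, -72.9, 28, 109) shift [-0.7  1.5 46.5] turn [-0.01  0.01 -0.1 ]
[ 0.95  0.37 -0.99  1.9   0.36  1.06  0.14]
```

View pics/w2.png

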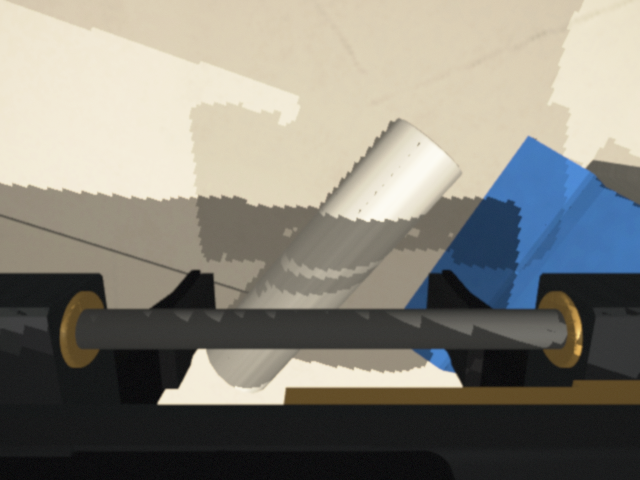

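The wrist picture shows the bar lying diagonally between the open fingers, from (230,370) to (430,145), clear of both. I'll lower the tool and turn 20.5° counter-clockwise.

{"name": "apply_moves", "arguments": {"series": [100,0,1.5,10,0,0,0,100,0,1.5,20,0,0,0,100,0,1.5,30,0,0,0,100,0,1.5,40,0,0,0,100,0,1.5,46.5,0,0,0]}}

```text
clock: 8.18
tcp_pos: [524.9, -72.1, 26.0]
tcp_rot: [-3.14, -0.001, 1.902]
force: [-0.1, 0.0, -0.3]
grip_width: 87.0
```

{"name": "apply_moves", "arguments": {"series": [100,0,0,0,0,0,-2,100,0,0,0,0,0,-4,100,0,0,0,0,0,-6,100,0,0,0,0,0,-8,100,0,0,0,0,0,-10]}}

```text
clock: 8.6
tcp_pos: [525.7, -72.1, 27.3]
tcp_rot: [-3.141, -0.001, 2.078]
force: [1.2, -0.0, 0.0]
grip_width: 87.1
```

{"name": "apply_moves", "arguments": {"series": [100,0,0,0,0,0,-2,100,0,0,0,0,0,-4,100,0,0,0,0,0,-6,100,0,0,0,0,0,-8,100,0,0,0,0,0,-10.5]}}

```text
clock: 9.02
tcp_pos: [525.8, -72.2, 27.4]
tcp_rot: [-3.141, -0.001, 2.261]
force: [0.5, 0.4, -1.4]
grip_width: 87.2
```

{"name": "apply_moves", "arguments": {"series": [100,0,0,0,0,0,0,100,0,0,0,0,0,0,100,0,0,0,0,0,2,100,0,0,-3,0,0,3,100,0,0,-6,0,0,3]}}

```text
clock: 9.43
tcp_pos: [525.8, -72.2, 34.0]
tcp_rot: [-3.141, -0.0, 2.206]
force: [0.2, -0.3, -0.0]
grip_width: 87.3
```

{"name": "apply_moves", "arguments": {"series": [100,0,0,-8,0,0,0,100,0,0,-16,0,0,0,100,0,0,-26,0,0,0,100,0,0,-36,0,0,0,100,0,0,-42,0,0,0]}}

```text
clock: 9.85
tcp_pos: [526.9, -72.3, 77.9]
tcp_rot: [3.14, 0.002, 2.207]
force: [0.3, 0.1, 0.2]
grip_width: 87.1
```

```bash
cat >> h.py <<'E'
def bartop(save=None):
    s,p,d=snap('top',save); vv,uu=np.mgrid[0:480,0:640]; W=world('top',uu,vv,d)
    return s,p,d,W
def barscan(s,W,d,guess,gyaw,vmax=480):
    from scipy.optimize import least_squares
    h=np.array([np.cos(gyaw),np.sin(gyaw)]);n=np.array([-h[1],h[0]]);vv=np.mgrid[0:480,0:640][0]
    q=W[...,:2]-np.array(guess);F=q@h;L=q@n
    m=(d>0)&(W[...,2]>12)&(W[...,2]<50)&(abs(F)<30)&(abs(L)<100)&(vv<vmax)
    P=W[m];F=F[m];L=L[m];fun=lambda x:np.hypot(F-x[0]-x[1]*L,P[:,2]-x[2])-20
    r=least_squares(fun,[0,0,20],loss='soft_l1',f_scale=1.);a,b,z=r.x
    k=abs(fun(r.x))<2.5;lo,hi=np.percentile(L[k],[.5,99.5]);c=(lo+hi)/2;w=np.array(guess)+h*(a+b*c)+n*c
    print('bar world',w.round(1),'V',tov(w).round(1),'z %.1f len %.1f yaw %.1f'%(z,hi-lo,np.degrees(gyaw-np.arctan(b))),k.sum(),k.mean().round(2))
    return w
E
python3 - <<'E'
from h import *
s,p,d=snap('wrist'); vv,uu=np.mgrid[0:480,0:640]
barscan(s,wworld(s,uu,vv,d),d,(526,-73),np.radians(-13),300)
s,p,d,W=bartop('top2'); barscan(s,W,d,(526,-73),np.radians(-13))
E
```

```text
bar world [527.5 -59.2] V [-108.2  -25.3] z 20.7 len 121.4 yaw -11.9 17821 1.0
bar world [534.8 -31.6] V [-106.6    3.2] z 19.2 len 63.4 yaw -11.2 205 0.71
```

Both measurements give the bar at yaw -11.9° / -11.2°, against the block's -11.7°, and it is still on the bench. Now I'll go back behind the bar with the camera facing forward.

Run:
```python
from h import *
legs((476,-62,75,95),(476,-62,75,60),(476,-62,75,25),(476,-62,75,-11.7))
```

```text
from [527.1 -72.5  77.7] [1.7992e+02 1.5000e-01 1.2644e+02]
(476, -62, 75, 95) shift [ 38.8 -34.9   2.5] turn [ 0.12  0.12 31.44]
(476, -62, 75, 60) shift [0. 0. 0.] turn [ 0. -0. 35.]
(476, -62, 75, 25) shift [0. 0. 0.] turn [-0. -0. 35.]
(476, -62, 75, -11.7) shift [0. 0. 0.] turn [-0.  -0.  36.7]
```

{"name": "apply_moves", "arguments": {"series": [100,8,-7,0,0,0,6.3,100,16,-14,0,0,0,12.6,100,24,-21,1,0,0,18.9,100,31,-28,1,0,0,25.2,100,39,-35,2,0,0,31.4]}}

```text
clock: 10.37
tcp_pos: [474.0, -61.7, 73.8]
tcp_rot: [-3.141, 0.0, 1.653]
force: [-0.2, -0.4, 0.2]
grip_width: 87.3
```

{"name": "apply_moves", "arguments": {"series": [100,0,0,0,0,0,7,100,0,0,0,0,0,14,100,0,0,0,0,0,21,100,0,0,0,0,0,28,100,0,0,0,0,0,35]}}

```text
clock: 10.78
tcp_pos: [474.3, -61.7, 73.8]
tcp_rot: [-3.141, 0.0, 1.042]
force: [-0.3, -0.1, -0.2]
grip_width: 87.2
```

{"name": "apply_moves", "arguments": {"series": [100,0,0,0,0,0,7,100,0,0,0,0,0,14,100,0,0,0,0,0,21,100,0,0,0,0,0,28,100,0,0,0,0,0,35]}}

```text
clock: 11.2
tcp_pos: [474.3, -61.7, 73.8]
tcp_rot: [-3.141, 0.001, 0.431]
force: [-0.6, 0.0, -0.7]
grip_width: 86.6
```

{"name": "apply_moves", "arguments": {"series": [100,0,0,0,0,0,7,100,0,0,0,0,0,14,100,0,0,0,0,0,21,100,0,0,0,0,0,28,100,0,0,0,0,0,35]}}

```text
clock: 11.62
tcp_pos: [474.3, -61.6, 73.7]
tcp_rot: [3.142, 0.001, -0.18]
force: [0.1, 0.1, 0.0]
grip_width: 87.0
```

{"name": "apply_moves", "arguments": {"series": [100,0,0,0,0,0,1.7,100,0,0,0,0,0,1.7,100,0,0,0,0,0,1.7,100,0,0,0,0,0,1.7,100,0,0,0,0,0,1.7]}}

```text
clock: 12.03
tcp_pos: [474.6, -61.7, 73.9]
tcp_rot: [3.142, 0.0, -0.203]
force: [0.4, -0.5, -0.3]
grip_width: 87.0
```

Run:
```python
from h import *
s,p,d,W=barw(name='w3')
# refine V-block from wrist view: blue points
vv,uu=np.mgrid[0:480,0:640];hsv=cv2.cvtColor(p,cv2.COLOR_RGB2HSV)
m=(hsv[...,0]>95)&(hsv[...,0]<130)&(hsv[...,1]>90)&(d>0)&(vv<290)
q=W[m]; print(m.sum()); 
if m.sum()>500:
    c,sn=np.cos(VY),np.sin(VY);Q=(q[:,:2]-VO)@np.array([[c,-sn],[sn,c]])
    print('V extents',np.percentile(Q,[.3,99.7],axis=0).round(1).tolist())
    for x in range(-52,60,6):
        k=(abs(Q[:,0]-x)<1)&(abs(Q[:,1])<50)
        if k.sum()>20: print(x,np.median(q[k,2]).round(1),end='; ')
legs((476,-62,28,-11.7))
```

```text
bar f 51.7 z 20.6 len 147.3 lat -0.2 yaw -11.8 world [525.2 -72.3] V [-107.8  -38.6] n 29664 clk 12.0333 res 0.43
8592
V extents [[-50.5, -63.6], [-37.2, 65.1]]
-46 2.1; -40 3.9; from [474.6 -61.7  74. ] [ 1.800e+02  1.000e-02 -1.162e+01]
(476, -62, 28, -11.7) shift [ 1.4  0.  46. ] turn [0.   0.01 0.08]
```

View pics/w3.png

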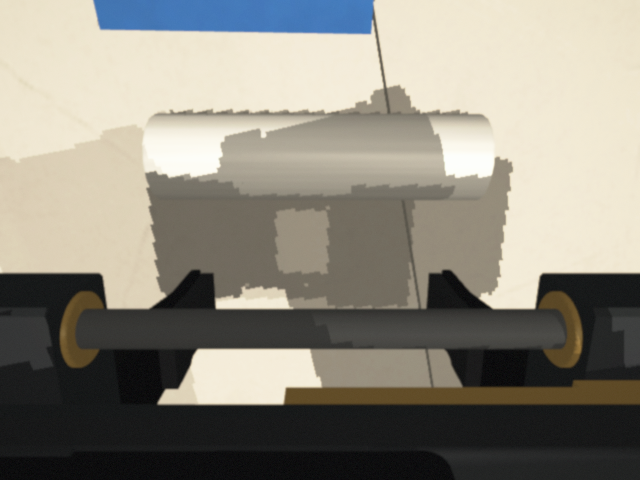

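The wrist picture shows the bar (x 145–493, row 155) parallel to the blue ramp edge (row 30). The measurement gives the bar at yaw -11.8°, V-frame (-108, -39). I'll lower the tool and push straight.

{"name": "apply_moves", "arguments": {"series": [100,0,0,12,0,0,0,100,0,0,26,0,0,0,100,0,0,38,0,0,0,100,3,0,44,0,0,0,100,6,0,44,0,0,0]}}

```text
clock: 12.5
tcp_pos: [479.1, -62.6, 28.0]
tcp_rot: [-3.141, 0.004, -0.203]
force: [-0.2, 0.8, 0.2]
grip_width: 87.1
```

{"name": "apply_moves", "arguments": {"series": [100,3,0,0,0,0,0,100,6,0,0,0,0,0,100,9,0,0,0,0,0,100,11,0,0,0,0,0,100,13,0,0,0,0,0]}}

```text
clock: 12.92
tcp_pos: [493.9, -65.7, 30.5]
tcp_rot: [3.141, -0.001, -0.203]
force: [0.1, -0.6, 0.5]
grip_width: 86.9
```

{"name": "apply_moves", "arguments": {"series": [100,2.5,0,0,0,0,0,100,5,0,0,0,0,0,100,7.5,0,0,0,0,0,100,10,0,0,0,0,0,100,12.5,0,0,0,0,0]}}

```text
clock: 13.33
tcp_pos: [505.7, -68.1, 30.0]
tcp_rot: [3.141, -0.0, -0.203]
force: [-0.4, 0.5, 0.5]
grip_width: 87.4
```

{"name": "apply_moves", "arguments": {"series": [100,2.5,0,0,0,0,0,100,5,0,0,0,0,0,100,7.5,0,0,0,0,0,100,10,0,0,0,0,0,100,12.5,0,0,0,0,0]}}

```text
clock: 13.75
tcp_pos: [518.0, -70.6, 30.0]
tcp_rot: [3.142, 0.0, -0.203]
force: [0.4, -0.9, 0.4]
grip_width: 87.2
```

{"name": "apply_moves", "arguments": {"series": [100,2.5,0,0,0,0,0,100,5,0,0,0,0,0,100,7.5,0,0,0,0,0,100,10,0,0,0,0,0,100,12.5,0,0,0,0,0]}}

```text
clock: 14.17
tcp_pos: [530.2, -73.1, 30.0]
tcp_rot: [3.142, 0.0, -0.203]
force: [-0.9, -0.9, -0.7]
grip_width: 87.0
```

{"name": "apply_moves", "arguments": {"series": [100,2.5,0,0,0,0,0,100,5,0,0,0,0,0,100,7.5,0,0,0,0,0,100,10,0,0,0,0,0,100,12.5,0,0,0,0,0]}}

```text
clock: 14.58
tcp_pos: [542.5, -75.7, 30.0]
tcp_rot: [3.142, 0.0, -0.203]
force: [-0.5, -0.5, 0.1]
grip_width: 86.9
```

Run:
```python
from h import *
s,p,d,W=barw()
print(tov(s['tcp_pos']),s['tcp_pos'])
```

```text
bar f 30.5 z 20.6 len 147.2 lat -0.2 yaw -11.8 world [572.3 -82. ] V [-59.7 -38.5] n 45161 clk 14.5833 res 0.42
[-90.22269982 -38.3456502 ] [542.47586361 -75.65291809  30.02008828]
```

It's tracking well. I'll continue up the ramp and over the crest.

{"name": "apply_moves", "arguments": {"series": [100,2.5,0,0,0,0,0,100,5,0,0,0,0,0,100,7.5,0,0,0,0,0,100,10,0,0,0,0,0,100,12.5,0,0,0,0,0]}}

```text
clock: 15.05
tcp_pos: [550.2, -77.3, 29.1]
tcp_rot: [3.14, 0.01, -0.203]
force: [-12.6, 2.4, 8.6]
grip_width: 87.1
```

{"name": "apply_moves", "arguments": {"series": [100,2.5,0,0,0,0,0,100,5,0,0,0,0,0,100,7.5,0,0,0,0,0,100,10,0,0,0,0,0,100,12.5,0,0,0,0,0]}}

```text
clock: 15.47
tcp_pos: [561.7, -79.5, 28.9]
tcp_rot: [3.14, 0.012, -0.203]
force: [-12.2, 2.0, 8.4]
grip_width: 87.0
```

{"name": "apply_moves", "arguments": {"series": [100,2,0,0,0,0,0,100,4,0,0,0,0,0,100,6,0,0,0,0,0,100,8,0,0,0,0,0,100,10,0,0,0,0,0]}}

```text
clock: 15.88
tcp_pos: [571.7, -81.5, 29.0]
tcp_rot: [3.14, 0.011, -0.203]
force: [-11.2, 2.7, 8.1]
grip_width: 87.0
```

{"name": "apply_moves", "arguments": {"series": [100,2,0,0,0,0,0,100,4,0,0,0,0,0,100,6,0,0,0,0,0,100,8,0,0,0,0,0,100,10,0,0,0,0,0]}}

```text
clock: 16.3
tcp_pos: [585.8, -84.5, 29.7]
tcp_rot: [3.141, 0.001, -0.203]
force: [0.1, 0.3, -0.9]
grip_width: 86.6
```

{"name": "apply_moves", "arguments": {"series": [100,2,0,0,0,0,0,100,4,0,0,0,0,0,100,6,0,0,0,0,0,100,8,0,0,0,0,0,100,10,0,0,0,0,0]}}

```text
clock: 16.72
tcp_pos: [596.5, -86.8, 30.1]
tcp_rot: [3.142, -0.0, -0.203]
force: [-0.7, 0.4, 0.2]
grip_width: 87.0
```

Run:
```python
from h import *
s,p,d,W=barw(name='w4')
print(tov(s['tcp_pos']),s['tcp_pos'])
```

```text
bar f 34.3 z 25.7 len 147.2 lat 0.1 yaw -12.5 world [630.1 -93.6] V [ -0.8 -38.2] n 49529 clk 16.7167 res 0.42
[-35.05804322 -38.33731533] [596.49604389 -86.83144791  30.06210929]
```

The bar has dropped into the V: axis z 25.7 (my readings run about 0.6 high), V-frame x -0.8, y -38. I'll retreat, shut the fingers and go round to the right end.

{"name": "apply_moves", "arguments": {"series": [100,-6,0,0,0,0,0,100,-12,0,-4,0,0,0,100,-12,0,-18,0,0,0,100,-12,0,-32,0,0,0,100,-12,0,-46,0,0,0]}}

```text
clock: 17.18
tcp_pos: [584.7, -84.3, 78.2]
tcp_rot: [3.141, -0.001, -0.203]
force: [0.1, -0.6, 0.1]
grip_width: 86.7
```

{"name": "apply_moves", "arguments": {"series": [0,9,22,0,0,0,0.2,0,18,44,0,0,0,0.4,0,27,66,0,0,0,0.6,0,36,88,0,0,0,0.8,0,44.5,110,0,0,0,0.9]}}

```text
clock: 17.6
tcp_pos: [606.9, -202.6, 78.4]
tcp_rot: [3.141, -0.003, -0.219]
force: [0.2, -0.0, -0.5]
grip_width: 61.7
```

{"name": "apply_moves", "arguments": {"series": [0,0,0,0,0,0,0,0,0,0,0,0,0,0,0,0,0,0,0,0,0,0,0,0,0,0,0,0,0,0,0,0,0,0,0]}}

```text
clock: 18.02
tcp_pos: [606.0, -199.4, 76.7]
tcp_rot: [-3.141, -0.001, -0.217]
force: [-0.8, 0.4, -0.6]
grip_width: 28.3
```

Run:
```python
from h import *
s,p,d=snap('wrist','w5'); vv,uu=np.mgrid[0:480,0:640]; W=wworld(s,uu,vv,d)
print(s['tcp_pos'],s['tcp_rot'],s['grip_width'])
barscan(s,W,d,(630,-93.6),np.radians(-12.5),300)
m=(d>0)&(W[...,2]>15)&(W[...,2]<48)&(vv<300)&(W[...,1]<-100); 
print('right end min along axis', np.percentile((W[m][:,:2]-np.array([630.1,-93.6]))@np.array([.216,.976]),[.2,1]))
```

```text
[ 606.04871837 -199.41665612   76.66535082] [-3.14134100e+00 -5.41738324e-04 -2.16718292e-01] 28.27860645999104
bar world [ 628.5 -107.1] V [  0.4 -51.6] z 24.9 len 123.1 yaw -13.5 16277 0.86
right end min along axis [-75.32225553 -75.16709233]
```

View pics/w5.png

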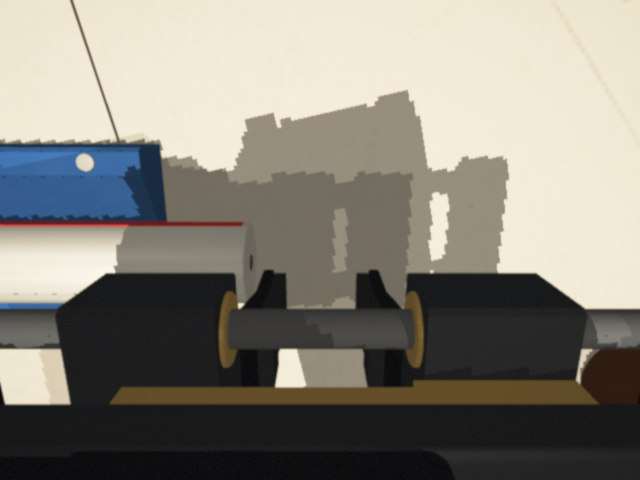

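The wrist picture shows the seated bar's right end face at (250,260), red line up, with the fingers closing beyond it at (265–375, 330). I'll lower the tool and push along the groove.

{"name": "apply_moves", "arguments": {"series": [0,0,0,0,0,0,0,0,0,0,10,0,0,0,0,0,0,24,0,0,0,0,0,0,38,0,0,0,0,0,0,47,0,0,0]}}

```text
clock: 18.48
tcp_pos: [604.1, -200.6, 25.9]
tcp_rot: [-3.141, 0.004, -0.219]
force: [0.5, 0.1, -0.9]
grip_width: 1.1
```

{"name": "apply_moves", "arguments": {"series": [0,0,-3,0,0,0,0,0,0,-6,0,0,0,0,0,0,-9,0,0,0,0,0,0,-12,0,0,0,0,0,0,-14,0,0,0,0]}}

```text
clock: 18.9
tcp_pos: [609.6, -186.6, 29.9]
tcp_rot: [-3.141, -0.001, -0.218]
force: [0.7, -1.0, -0.3]
grip_width: 0.7
```

{"name": "apply_moves", "arguments": {"series": [0,0,-2.5,0,0,0,0,0,0,-5,0,0,0,0,0,0,-7.5,0,0,0,0,0,0,-10,0,0,0,0,0,0,-12.5,0,0,0,0]}}

```text
clock: 19.32
tcp_pos: [611.4, -175.6, 29.1]
tcp_rot: [3.141, -0.0, -0.219]
force: [-1.7, -2.3, 0.0]
grip_width: 0.7
```

{"name": "apply_moves", "arguments": {"series": [0,0,-2.5,0,0,0,0,0,0,-5,0,0,0,0,0,0,-7.5,0,0,0,0,0,0,-10,0,0,0,0,0,0,-12.5,0,0,0,0]}}

```text
clock: 19.73
tcp_pos: [614.3, -163.2, 29.1]
tcp_rot: [3.141, -0.0, -0.219]
force: [-1.0, -2.7, 1.1]
grip_width: 0.5
```

{"name": "apply_moves", "arguments": {"series": [0,0,-1.5,0,0,0,0,0,0,-3,0,0,0,0,0,0,-4.5,0,0,0,0,0,0,-6,0,0,0,0,0,0,-7.5,0,0,0,0]}}

```text
clock: 20.15
tcp_pos: [615.9, -155.7, 29.1]
tcp_rot: [3.141, -0.0, -0.219]
force: [-0.2, -3.4, 0.8]
grip_width: 0.5
```

{"name": "apply_moves", "arguments": {"series": [0,0,-1,0,0,0,0,0,0,-2,0,0,0,0,0,0,-3,0,0,0,0,0,0,-4,0,0,0,0,0,0,-5,0,0,0,0]}}

```text
clock: 20.57
tcp_pos: [617.0, -150.8, 29.1]
tcp_rot: [3.141, -0.0, -0.219]
force: [-1.3, -3.0, 2.1]
grip_width: 0.5
```

{"name": "apply_moves", "arguments": {"series": [0,0,-0.8,0,0,0,0,0,0,-1.6,0,0,0,0,0,0,-2.4,0,0,0,0,0,0,-3.2,0,0,0,0,0,0,-4,0,0,0,0]}}

```text
clock: 20.98
tcp_pos: [617.6, -147.9, 29.1]
tcp_rot: [3.14, 0.0, -0.219]
force: [-0.9, -5.3, 2.6]
grip_width: 0.5
```

Run:
```python
from h import *
s,p,d=snap('wrist','w6'); vv,uu=np.mgrid[0:480,0:640]; W=wworld(s,uu,vv,d)
m=(d>0)&(W[...,2]>36)&(W[...,2]<48)&(vv<260)
e=np.array([.216,.976]);A=(W[...,:2]-np.array([630.1,-93.6]))@e;N=(W[...,:2]-np.array([630.1,-93.6]))@np.array([.976,-.216])
k=m&(abs(N)<12); print(k.sum(),np.percentile(A[k],[.2,1,50,99,99.8]) if k.sum() else '')
```

```text
0
```

View pics/w6.png

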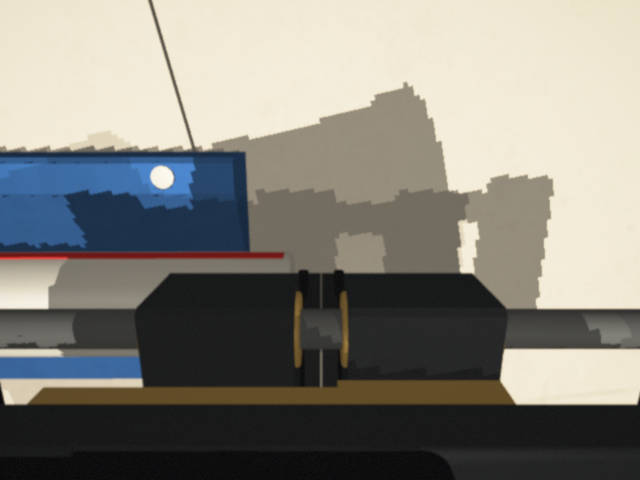

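The bar's right end (290,265) now sticks out past the block's end face (248,240), and the force is rising. I'll press a little more to confirm contact with the stop.

{"name": "apply_moves", "arguments": {"series": [0,0,-0.6,0,0,0,0,0,0,-1.2,0,0,0,0,0,0,-1.8,0,0,0,0,0,0,-2.4,0,0,0,0,0,0,-3,0,0,0,0]}}

```text
clock: 21.45
tcp_pos: [617.6, -147.8, 29.2]
tcp_rot: [3.137, 0.0, -0.221]
force: [-3.5, -8.6, 4.2]
grip_width: 0.7
```

The tool has stopped moving while the force climbs to 9 N, so the bar is home against the plate. Now I'll back off along the axis and lift away.

{"name": "apply_moves", "arguments": {"series": [0,0,3,0,0,0,0,0,0,6,0,0,0,0,0,0,14,0,0,0,0,0,0,26,0,0,0,0,0,0,40,0,0,0,0]}}

```text
clock: 21.87
tcp_pos: [609.7, -182.1, 28.8]
tcp_rot: [-3.14, 0.0, -0.217]
force: [-0.1, -0.3, -0.3]
grip_width: 0.4
```

{"name": "apply_moves", "arguments": {"series": [0,0,5,-20,0,0,0,0,0,5,-45,0,0,0,0,0,5,-70,0,0,0,0,0,5,-95,0,0,0,0,0,5,-120,0,0,0]}}

```text
clock: 22.28
tcp_pos: [608.1, -189.1, 149.9]
tcp_rot: [-3.141, 0.0, -0.22]
force: [-0.9, -0.8, 0.6]
grip_width: 0.6
```

{"name": "apply_moves", "arguments": {"series": [0,-30,20,-20,0,0,0,0,-60,45,-40,0,0,0,0,-80,70,-60,0,0,0,0,-95,90,-60,0,0,0,0,-100,100,-60,0,0,0]}}

```text
clock: 22.7
tcp_pos: [486.4, -268.4, 210.5]
tcp_rot: [3.138, -0.001, -0.225]
force: [1.1, -0.8, 0.6]
grip_width: 0.2
```

Run:
```python
from h import *
s,p,d,W=bartop(); print(s['tcp_pos'],s['force'])
barscan(s,W,d,(636,-66),np.radians(-12))
cv2.imwrite('pics/fin.png',np.vstack([cv2.resize(p[160:300,200:480],(800,400),interpolation=cv2.INTER_CUBIC)[:,:,::-1]]))
s2,p2,d2=snap('side');cv2.imwrite('pics/fin2.png',cv2.resize(p2[150:310,180:420],(780,520),interpolation=cv2.INTER_CUBIC)[:,:,::-1])
```

```text
[ 486.35796063 -268.35834991  210.48085126] [ 1.09595463 -0.76474516  0.58374322]
bar world [638.5 -63.8] V [ 1.4 -7.2] z 24.6 len 154.8 yaw -12.9 631 0.59
```

View pics/fin.png

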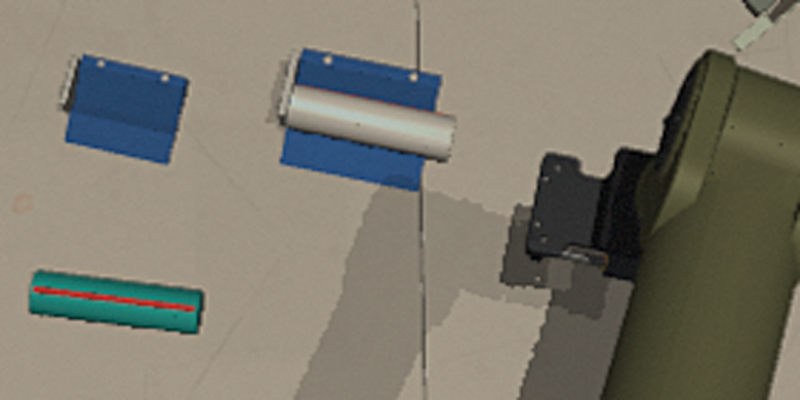

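View pics/fin2.png

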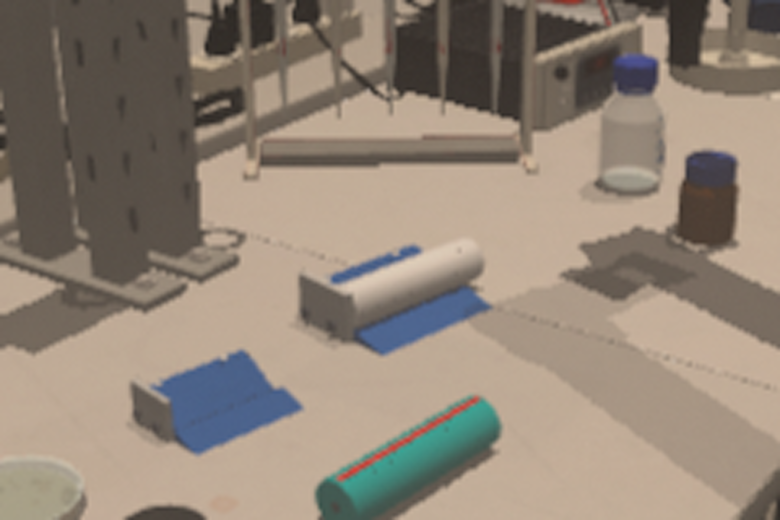

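Both pictures show the bar seated in the V with its left end against the plate, sticking out a little at the right. The jars, bottle and teal bar look undisturbed, and the arm is clear. I'll hand in.

```bash
python3 -c "
from h import *
print(job.hand_in())"
```

```text
the job is handed in; nothing more can be done
None
```

I rolled the bar up the ramp into the large V-block's groove and pushed it endwise against the stop plate. I handed in at about 23 s of the 54 s allowed. The bar was never gripped or lifted.

- **Turning the bar:** pushing one end slowly did not turn it, so the bar stayed at yaw -21°. I set the open fingers diagonally across it and turned it on the bench to -11.8°, in line with the block. After that it rolled straight over the crest.
- **Seated in the groove:** the last top-camera fit put the axis at 24.6 mm (25 mm expected) and 1.4 mm off the V's line. The middle was at y = -7, where -10 is home. That fit was rough: it read the bar as 155 mm long and only 59% of its points matched. I put the 3 mm difference down to that.
- **Against the stop plate:** the tool stopped moving while the push force rose from 3 N to 9 N. In both final pictures the left end touches the plate.
- **Forces and other items:** the highest force reported at the end of a move was about 15 N, going up the ramp. The jars, bottle, teal bar and small V-block looked undisturbed in the final pictures, though I did not measure them again. The tape roll and clear jar were mostly outside those final crops.

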